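Load two trim stands on a handbag finishing bench

TASK

Load the two trim stands for the next handbag orders: the white stand takes the wide ivory reel at the bottom and the narrow gold reel on top of it; the black stand takes the wide green reel at the bottom and the narrow red reel on top of it. Lower each reel over its spindle, do not drop it, until it lies flat and fully down, then let go. Leave the spare blue reel, the tin of clasps and the thread snips where they lie.

Things in the scene. Friction and masses are not known exactly. Their poses are not given: they have to be found in the camera images.
- white_stand: Trim stand, fixed; white base plate 10 mm thick, x -45 to 110, y -45 to 45 mm. Origin: spindle axis at bench level, z up. The bottom reel rests on a silver plate (66 mm wide) at height 18 mm; the steel spindle there is 12 mm thick, straight to height 76 mm, tapered to its tip at 86 mm. A thin guide post with a wire eye stands at x = 92 mm, 70 mm high: close the fingers along the stand's y to miss it.
- black_stand: Trim stand, fixed; black base plate 10 mm thick, x -45 to 110, y -45 to 45 mm. Origin: spindle axis at bench level, z up. The bottom reel rests on a silver plate (66 mm wide) at height 18 mm; the steel spindle there is 12 mm thick, straight to height 76 mm, tapered to its tip at 86 mm. A thin guide post with a wire eye stands at x = 92 mm, 70 mm high: close the fingers along the stand's y to miss it.
- ivory_reel: Plastic reel of bag trim, ivory (cream) coloured, lying flat: round, 60 mm across, 32 mm high, 24 mm hole right through the centre, about 85 g; grip it across its diameter. Origin: centre of the underside, z up along the hole; its yaw means nothing. One of the two wide reels.
- green_reel: Plastic reel of bag trim, dark green, lying flat: round, 60 mm across, 32 mm high, 24 mm hole right through the centre, about 85 g; grip it across its diameter. Origin: centre of the underside, z up along the hole; its yaw means nothing. One of the two wide reels.
- gold_reel: Plastic reel of bag trim, gold coloured, lying flat: round, 60 mm across, 18 mm high, 24 mm hole right through the centre, about 70 g; grip it across its diameter. Origin: centre of the underside, z up along the hole; its yaw means nothing. One of the two narrow reels.
- red_reel: Plastic reel of bag trim, red, lying flat: round, 60 mm across, 18 mm high, 24 mm hole right through the centre, about 55 g; grip it across its diameter. Origin: centre of the underside, z up along the hole; its yaw means nothing. One of the two narrow reels.
- blue_reel: Plastic reel of bag trim, blue, lying flat: round, 60 mm across, 25 mm high, 24 mm hole right through the centre, about 70 g. Origin: centre of the underside, z up along the hole; its yaw means nothing. A spare, not part of this job: to be left where it is.
- clasp_tin: Small open round steel tin of gold clasp balls, 52 mm across, 22 mm high, loose, to be left where it is. Origin at the centre of its underside.
- snips: Thread snips lying flat, red handle and steel blades, 116 x 22 x 9 mm, loose, to be left where they are. Origin at the centre of the underside, x along the blades.
Mind the look-alikes: they are no part of the job. Leave any pink look-alike of the red_reel alone.

How it is judged:
By the outcome, as a careful person would: the job done as asked, in the order asked, and still so for the second after the job is handed in, with the robot touching nothing.
It also fails if it takes over 120 s, if anything falls off the work surface, if the arm or the gripper's body presses on something with over 40 N, if the wrist force passes 120 N, or if a joint passes its speed limit or range.

ROBOT

A 6-joint arm with a two-finger parallel gripper is mounted at the origin on the work surface. World frame = base frame: x ahead of the robot, y to its left, z up, the work surface at z = 0. Lengths are in m, angles in rad, forces in N, time in s.
With the tool pointing down it reaches from about 0.25 to 0.725 m from the base axis. Payload 4 kg.
Tool frame: the origin (TCP) lies midway between the tips of the shut fingers; the grasp point (between the pads) lies 19 mm behind it (bot.hold_point_z is the distance from the TCP to the grasp point, in m); z points along the fingers, y is the direction in which the jaws open and shut (so a half turn about z gives the same grasp; the last joint's range is limited). The gripper opens to 85 mm and grips with 20 to 120 N. Pads are 22 mm wide; open, the fingers measure 114 mm over their backs; the gripper's body (76 mm by 85 mm) begins 54 mm behind the grasp point. The pads swing forward as they close: fully open they stand 13 mm farther back than shut.
Start: joints at [1.167, 0.241, 0.005, 1.335, 0, 1.571], TCP at [0.196, 0.46, 0.231] pointing down, gripper open.
Joint ranges: [-2.72, 2.72], [-1.05, 1.87], [-1.09, 1.28], [-1.99, 2.15], [-1.42, 1.44], [-3.14, 3.14]. Speed limits (rad/s): [2.79, 2.79, 3.14, 3.14, 3.14, 3.14].

INTERFACE

Orientations are given as a unit quaternion [x, y, z, w].
In Python, from workcell import status, viewer, order, bot gives the robot as it stands.
- The arm moves only by the tool servo_tool, never from a script. Its argument "increments" is a list of rows, each a list of 3 entries, a list of its own where there are three numbers: the closure in counts, from 0 (fully open) to 255 (shut), then the shift along the tool's x, y, z in mm, then the turn about the tool's z in degrees. A call has exactly 10 rows; each row shifts and turns the commanded pose from where the row before left it, along the tool's axes as they then stand; what a row does not reach is not made up. A row lasts 1/10 s, in which the tool goes at most 50 mm and 8.59 degrees, less where a joint would pass 70% of its speed; a pose out of reach is approached as far as the arm can. A call is refused whole if a number of a shift passes 50 or a number of a turn 8.59, either way. A call with a gripper value outside its range is refused whole. The fingers move at their own pace and stop on an object; the grip force is fixed at half the most. Time passes only in rows, so rows that do not move let the fingers close, or fill a call up. It gives the time, the measured TCP pose, the force and the opening at its end, in the units of the state.
- status.get_obs(): the state, without advancing time (a new reading comes with each control period).
- viewer.camera(name): name is "side" or "top" or "wrist"; returns (picture, depth): 420x560x3 uint8, red, green, blue; 420x560 float32, m along the optical axis (not along the pixel's ray), 0 where there is no reading.
- viewer.get_calibration(name): a dict with "K" (3x3 intrinsics, pixels), "position" and "orientation" of the camera in the world. Camera axes: x right, y up, looking along -z (the intrinsics and any distortion apply to the point x, -y, -z); pixel columns grow to the right and rows downward; lengths in m; the calibration is good to about 2 mm. A picture is of the moment at which its call begins: read the wrist's pose just before it. get_calibration takes no time and is no camera call; for the wrist camera it gives the pose at the moment of the call.
- order.job_done(): hands the job in, once; it reports no verdict.
The state is a dict: "clock": time; "joint_pos": joint angles; "joint_vel": joint speeds; "tau": joint torques, N m; "eef_pos": TCP position; "tool_rot": TCP orientation; "ft_force": force on the tool from outside, world axes, zero at the start; "ft_torque": the same for the moment, N m; "grip_width": finger opening in m.
Only numpy, scipy, OpenCV 4.12 (cv2) and the standard library are available. Lean on these libraries where they do the work, as an engineer would, in place of code of your own. Each camera call takes 0.05 s, during which the arm holds its last target.

## Working session

There is one attempt and no reset: what is moved stays moved. The work goes in short steps, Python scripts to look and compute and a tool call to move; the robot and the scene stay as the last step left them, time stands still between calls to the robot, and variables do not carry over. Pictures are saved under pics/ and viewed, and the job is handed in when it is done.

Besides the shell and the picture viewer there is one more tool, called after "Emit:" by a JSON object that holds its "method" and its "body". servo_tool: Moves the arm, as the interface text tells. Its arguments: {"type":"object","properties":{"increments":{"type":"array","items":{"type":"array"}}},"required":["increments"]}

```bash
ls; mkdir -p pics; python3 - <<'E'
from workcell import status, viewer, order, bot
import cv2, numpy as np
o=status.get_obs(); print(o['clock'],o['eef_pos'],o['tool_rot'],o['grip_width'],o['ft_force'],bot.hold_point_z)
for n in ['top','side']:
    p,d=viewer.camera(n); c=viewer.get_calibration(n); print(n,c)
    cv2.imwrite(f'pics/{n}0.png',p[:,:,::-1]); np.savez(f'{n}0.npz',p=p,d=d)
E
```

```text
pics
0.0 [0.19620476 0.45921128 0.23042039] [ 2.00521956e-01  9.79688647e-01 -1.02964991e-03 -1.99568882e-04] 0.08534827096824799 [-0.56474712  0.02685682 -0.13143031] 0.0187
top {'K': array([[490.49555173,   0.        , 277.15379513],
       [  0.        , 490.49555173, 203.49837486],
       [  0.        ,   0.        ,   1.        ]]), 'position': array([0.45339833, 0.05550477, 0.96197752]), 'orientation': array([-0.02322335,  0.03581082,  0.70747017, -0.7054532 ])}
side {'K': array([[439.84867378,   0.        , 278.53772447],
       [  0.        , 439.84867378, 204.51505949],
       [  0.        ,   0.        ,   1.        ]]), 'position': array([0.33208174, 0.64147291, 0.61672321]), 'orientation': array([-0.07758589,  0.3968082 ,  0.89919585, -0.16724387])}
```

View pics/top0.png

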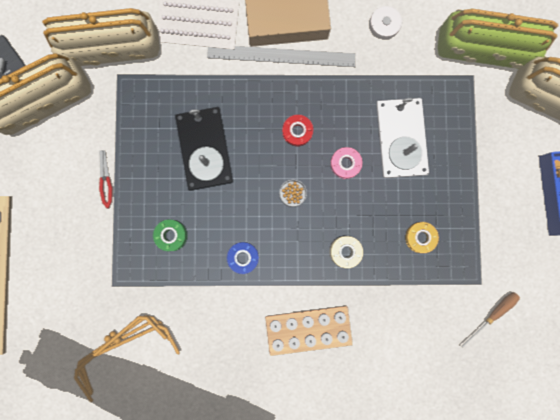

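View pics/side0.png

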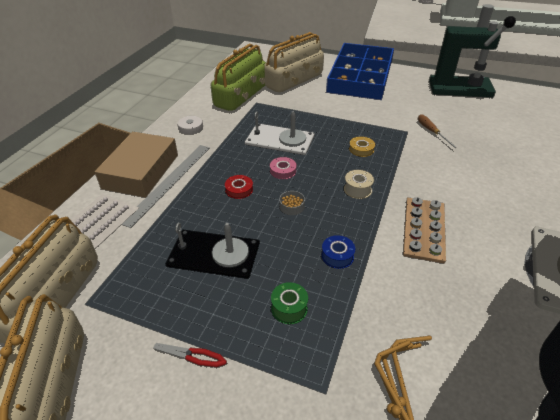

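Top view: green (169,235), blue (242,258), ivory (346,252), gold (423,237), red (297,130), pink (346,162). Black stand's plate is at (206,163), the white stand's at (406,152). There is also a white reel-like item at (385,22), outside the mat.
Next I measure the positions and crop the red/pink and ivory/white candidates.

```bash
cat > h.py <<'E'
import numpy as np, cv2
from scipy.spatial.transform import Rotation as R
def world(d,c):
    h,w=d.shape; v,u=np.mgrid[:h,:w]; K=c['K']
    P=np.stack([(u-K[0,2])/K[0,0]*d,-(v-K[1,2])/K[1,1]*d,-d],-1)
    W=P@R.from_quat(c['orientation']).as_matrix().T+c['position']; W[d<=0]=np.nan; return W
def ray(u,v,z,c):
    K=c['K']; r=R.from_quat(c['orientation']).apply([(u-K[0,2])/K[0,0],-(v-K[1,2])/K[1,1],-1]); p=c['position']
    return p+r*(z-p[2])/r[2]
def proj(P,c):
    q=R.from_quat(c['orientation']).inv().apply(np.asarray(P)-c['position']); K=c['K']
    return K[0,0]*q[...,0]/-q[...,2]+K[0,2], K[1,1]*-q[...,1]/-q[...,2]+K[1,2]
def circ(p):
    A=np.c_[2*p,np.ones(len(p))]; s=np.linalg.lstsq(A,(p**2).sum(1),rcond=None)[0]; return s[0],s[1],np.sqrt(s[2]+s[0]**2+s[1]**2)
E
python3 - <<'E'
from h import *
from workcell import viewer
c=viewer.get_calibration('top'); f=np.load('top0.npz'); p,d=f['p'],f['d']; W=world(d,c)
print('table z',W[320,200],W[200,260])
hsv=cv2.cvtColor(p,cv2.COLOR_RGB2HSV)
for n,(u,v) in dict(green=(169,235),blue=(242,258),ivory=(346,252),gold=(423,237),red=(297,130),pink=(346,162),white=(385,22),tin=(292,193)).items():
    s=(slice(max(v-24,0),v+24),slice(u-24,u+24)); w=W[s].reshape(-1,3); hi=w[w[:,2]>0.009]
    top=np.percentile(hi[:,2],75); q=w[np.abs(w[:,2]-top)<.003]
    (x,y),r=cv2.minEnclosingCircle(q[:,:2].astype(np.float32)*1000)
    print(n,'top %.1f'%(top*1000),'enc',round(x,1),round(y,1),round(r,1),'mean',(q[:,:2].mean(0)*1000).round(1),p[v-13,u],hsv[v-13,u])
for n,(u,v) in dict(black=(206,150),white=(403,140)).items():
    s=(slice(v-55,v+55),slice(u-45,u+45)); w=W[s].reshape(-1,3)
    pl=w[(w[:,2]>.0155)&(w[:,2]<.0205)]; (x,y),r=cv2.minEnclosingCircle(pl[:,:2].astype(np.float32)*1000)
    print(n,'plate',round(x,1),round(y,1),round(r,1),(pl.mean(0)*1000).round(1))
    sp=w[(w[:,2]>.03)]; top=sp[np.linalg.norm(sp[:,:2]*1000-[x,y],axis=1)<20]
    print(' spindle',[(round(z,3),(top[(top[:,2]>z)&(top[:,2]<z+.015)][:,:2].mean(0)*1000).round(1)) for z in(.03,.045,.06,.075)], 'max',top[:,2].max())
    post=sp[np.linalg.norm(sp[:,:2]*1000-[x,y],axis=1)>50]; print(' post',(post.mean(0)*1000).round(1),len(post))
    bs=w[(w[:,2]>.007)&(w[:,2]<.013)]; rc=cv2.minAreaRect(bs[:,:2].astype(np.float32)*1000); print(' base',rc)
im=p[:,:,::-1]
a=cv2.resize(im[100:190,260:380],None,fx=5,fy=5,interpolation=cv2.INTER_CUBIC)
b=cv2.resize(im[0:60,350:430],None,fx=4,fy=4,interpolation=cv2.INTER_CUBIC); e=cv2.resize(im[220:280,306:466],None,fx=4,fy=4)[:240,:320]
cv2.imwrite('pics/crop1.png',a)
e=cv2.resize(im[215:275,306:466],None,fx=3,fy=3);b=cv2.resize(im[0:60,350:430],None,fx=3,fy=3)
cv2.imwrite('pics/crop2.png',np.hstack([e,b]))
E
```

```text
table z [0.30947757 0.18729791 0.00185256] [ 0.54102377  0.07198917 -0.00149254]
green top 32.4 enc 472.3 243.2 29.9 mean [472.  243.6] [ 85 159  95] [ 64 119 159]
blue top 25.8 enc 429.0 104.6 29.9 mean [429.1 104.3] [ 80 103 191] [114 148 191]
ivory top 32.8 enc 439.5 -93.3 29.9 mean [439.2 -93.5] [240 235 215] [ 24  27 240]
gold top 18.9 enc 466.9 -242.9 30.1 mean [ 466.5 -242.6] [226 190  98] [ 22 144 226]
red top 18.7 enc 678.2 -2.5 29.9 mean [678.2  -2.3] [207  67  67] [  0 172 207]
pink top 18.8 enc 613.1 -97.7 30.1 mean [613.2 -97.4] [237 158 190] [168  85 237]
white top 20.8 enc 898.3 -180.9 31.8 mean [ 897.9 -181.1] [236 232 231] [  6   5 236]
tin top 17.7 enc 553.4 8.1 25.8 mean [553.3   7.9] [128 129 130] [105   4 130]
black plate 642.4 182.6 64.6 [612.1 175.8  17.7]<stdin>:16: RuntimeWarning: Mean of empty slice.
  ret = um.true_divide(
Traceback (most recent call last):
ValueError: zero-size array to reduction operation maximum which has no identity
```

```bash
python3 - <<'E'
from h import *
from workcell import viewer
c=viewer.get_calibration('top'); f=np.load('top0.npz'); p,d=f['p'],f['d']; W=world(d,c)
for n,(u,v,pu,pv) in dict(black=(206,150,206,165),white=(403,140,405,153)).items():
    s=(slice(v-55,v+55),slice(u-45,u+45)); w=W[s].reshape(-1,3)
    w0=W[pv,pu,:2]; near=w[np.linalg.norm(w[:,:2]-w0,axis=1)<.045]
    pl=near[(near[:,2]>.0155)&(near[:,2]<.022)]; (x,y),r=cv2.minEnclosingCircle(pl[:,:2].astype(np.float32)*1000)
    print(n,'plate',round(x,1),round(y,1),round(r,1),(pl.mean(0)*1000).round(1))
    top=near[near[:,2]>.03]; 
    for z in(.03,.045,.06,.07,.08): 
        t=top[(top[:,2]>z)&(top[:,2]<z+.012)]; print('  ',z,len(t),(t[:,:2].mean(0)*1000).round(1) if len(t) else '')
    sp=w[w[:,2]>.03]; post=sp[np.linalg.norm(sp[:,:2]*1000-[x,y],axis=1)>50]; print(' post',(post.mean(0)*1000).round(1),len(post))
    bs=w[(w[:,2]>.007)&(w[:,2]<.013)]; print(' base',cv2.minAreaRect(bs[:,:2].astype(np.float32)*1000))
im=p[:,:,::-1]
cv2.imwrite('pics/crop1.png',cv2.resize(im[100:190,260:380],None,fx=5,fy=5,interpolation=cv2.INTER_CUBIC))
e=cv2.resize(im[215:275,306:466],None,fx=3,fy=3);b=cv2.resize(im[0:60,350:430],None,fx=3,fy=3)
cv2.imwrite('pics/crop2.png',np.hstack([e,b]))
e=cv2.resize(im[95:195,160:250],None,fx=4,fy=4);b=cv2.resize(im[90:190,360:450],None,fx=4,fy=4)
cv2.imwrite('pics/crop3.png',np.hstack([e,b]))
E
```

```text
black plate 611.2 176.1 32.8 [611.  175.8  17.8]
   0.03 9 [608.4 174.3]
   0.045 7 [608.1 173.6]
   0.06 8 [607.6 173.3]
   0.07 24 [610.  175.2]
   0.08 17 [610.6 175.8]
 post [700.8 192.9  56.8] 50
 base ((642.952392578125, 182.1406707763672), (154.36093139648438, 89.90823364257812), 10.59787654876709)
white plate 632.0 -213.3 33.1 [ 631.3 -212.    18.1]
   0.03 15 [ 629.8 -210.1]
   0.045 16 [ 630.  -210.1]
   0.06 14 [ 630.4 -209.8]
   0.07 25 [ 630.3 -211. ]
   0.08 17 [ 632.  -212.5]
 post [ 723.3 -206.4   56.5] 52
 base ((658.0110473632812, -216.30426025390625), (178.83241271972656, 119.30723571777344), 13.577256202697754)
```

View pics/crop1.png

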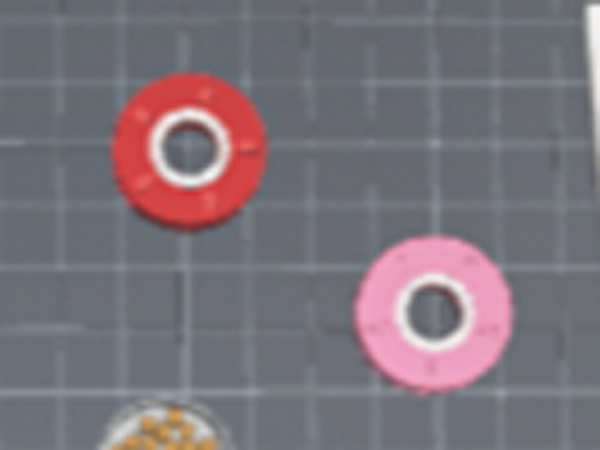

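View pics/crop2.png

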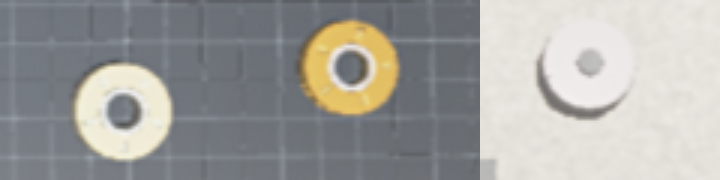

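View pics/crop3.png

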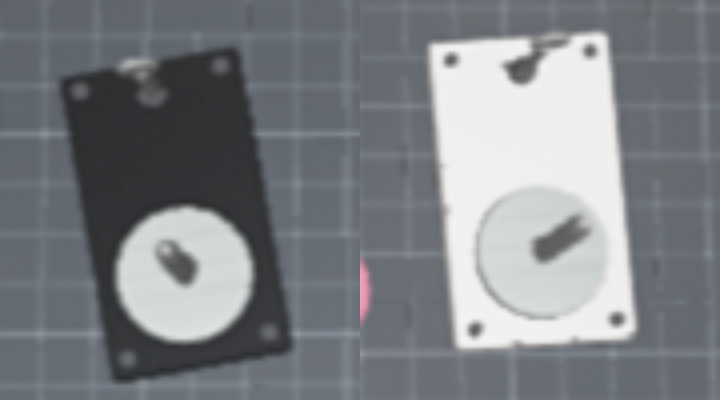

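Red at (297,130) is a true red (hue 0, sat 172), and (346,162) is the pink look-alike. Ivory is the cream reel at (346,252) with an open hole, while the white disc at (385,22) has no through hole and lies off the mat. The crops confirm both choices. The spindles are at black (611,176) with yaw 10.6° and white (632,-213) with yaw about 4.5°.

I'll turn the jaws first and check the sign.

Emit:
{"method": "servo_tool", "body": {"increments": [[0,[0,0,0],-7],[0,[0,0,0],-7],[0,[0,0,0],-7],[0,[0,0,0],-6.5],[0,[0,-20,0],0],[0,[0,-40,0],0],[0,[0,-40,0],0],[0,[0,-40,0],0],[0,[0,-40,0],0],[0,[0,-20,0],0]]}}

```text
clock: 1.1
eef_pos: [0.2108, 0.2573, 0.2308]
tool_rot: [-0.037, 0.999, -0.001, -0.0]
ft_force: [0.5, 0.3, 0.1]
grip_width: 0.0855
```

```bash
cat >> h.py <<'E'
def tool(o):
    M=R.from_quat(o['tool_rot']).as_matrix(); return M
def rep(tgt=None):
    from workcell import status
    o=status.get_obs(); M=tool(o); p=o['eef_pos']*1000
    print('t',round(o['clock'],2),'tcp',p.round(1),'phi %.1f'%np.degrees(np.arctan2(M[1,1],M[0,1])),'tilt z',M[:,2].round(3),'w %.1f'%(o['grip_width']*1000),'F',o['ft_force'].round(1),'J6 %.2f'%o['joint_pos'][5])
    if tgt is not None: print('tool-frame move',(M.T@(np.array(tgt)-p)).round(1))
    return o
E
python3 -c "
from h import *
rep([439.3,-93.4,150])"
```

```text
t 1.1 tcp [210.8 257.3 230.8] phi 94.3 tilt z [-0.001 -0.002 -1.   ] w 85.5 F [0.5 0.3 0.1] J6 0.81
tool-frame move [-201.6 -366.7   81.3]
```

Emit:
{"method": "servo_tool", "body": {"increments": [[0,[-12,-20,0],0],[0,[-23,-42,0],0],[0,[-23,-42,0],0],[0,[-23,-42,0],0],[0,[-23,-42,0],0],[0,[-23,-42,0],0],[0,[-23,-42,10],0],[0,[-23,-42,20],0],[0,[-18,-35,25],0],[0,[-10,-18,15],0]]}}

```text
clock: 2.1
eef_pos: [0.4394, -0.0915, 0.16]
tool_rot: [-0.036, 0.999, -0.0, -0.001]
ft_force: [0.2, 0.3, 0.4]
grip_width: 0.0856
```

```bash
python3 -c "
from h import *
from workcell import viewer
rep([439.3,-93.4,100])
p,d=viewer.camera('wrist'); cv2.imwrite('pics/w1.png',p[:,:,::-1]); np.savez('w1.npz',p=p,d=d)
rep([439.3,-93.4,3])
"
```

```text
t 2.1 tcp [439.4 -91.5 160. ] phi 94.2 tilt z [-0.002 -0.    -1.   ] w 85.6 F [0.2 0.3 0.4] J6 -0.28
tool-frame move [ 0.1 -1.9 60. ]
t 2.15 tcp [439.5 -92.5 158. ] phi 94.1 tilt z [-0.004 -0.001 -1.   ] w 85.5 F [ 1.8 -1.1 -0.7] J6 -0.28
tool-frame move [ -0.3  -0.7 155. ]
```

View pics/w1.png

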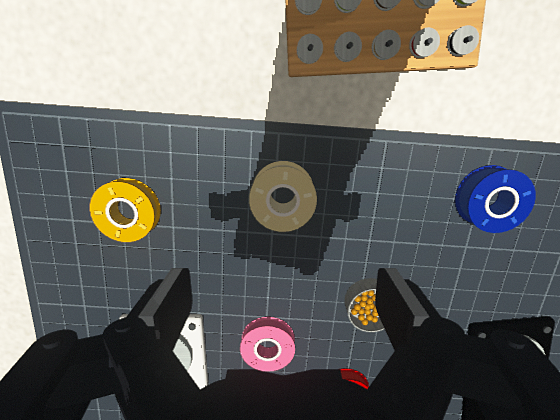

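Ivory sits centred between the fingers at (283,197). Descending and gripping.

Emit:
{"method": "servo_tool", "body": {"increments": [[0,[0,-0.5,20],0],[0,[0,0,35],0],[0,[0,0,35],0],[0,[0,0,30],0],[0,[0,0,20],0],[0,[0,0,10],0],[0,[0,0,5],0],[0,[0,0,0],0],[0,[0,0,0],0],[0,[0,0,0],0]]}}

```text
clock: 3.15
eef_pos: [0.4401, -0.0895, 0.0081]
tool_rot: [-0.038, 0.999, -0.0, 0.001]
ft_force: [-0.3, 0.2, -0.6]
grip_width: 0.0858
```

```bash
python3 -c "
from h import *
from workcell import viewer
rep([439.3,-93.4,3])
p,d=viewer.camera('side'); cv2.imwrite('pics/s1.png',cv2.resize(p[120:270,270:470,::-1],None,fx=4,fy=4))
"
```

```text
t 3.15 tcp [440.1 -89.5   8.1] phi 94.4 tilt z [ 0.002 -0.    -1.   ] w 85.8 F [-0.3  0.2 -0.6] J6 -0.28
tool-frame move [ 1.1 -3.9  5.1]
```

View pics/s1.png

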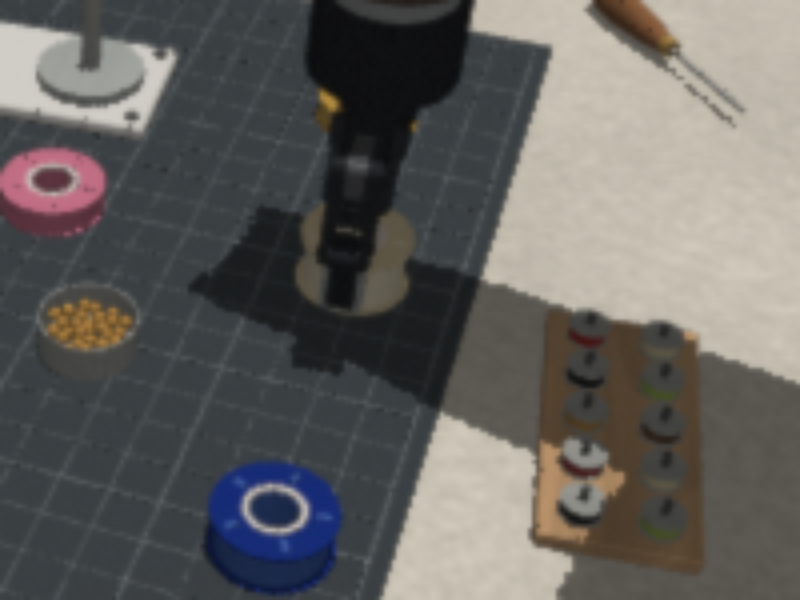

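Emit:
{"method": "servo_tool", "body": {"increments": [[0,[0,-2,3],0],[0,[0,0,2],0],[0,[0,0,0],0],[0,[0,0,0],0],[0,[0,0,0],0],[0,[0,0,0],0],[0,[0,0,0],0],[0,[0,0,0],0],[0,[0,0,0],0],[0,[0,0,0],0]]}}

```text
clock: 4.2
eef_pos: [0.4393, -0.0913, 0.002]
tool_rot: [-0.038, 0.999, -0.0, 0.0]
ft_force: [-0.0, -1.0, 0.5]
grip_width: 0.0852
```

```bash
python3 -c "
from h import *
from workcell import viewer
rep([439.3,-93.4,3])
viewer.camera('side'); rep(); p,d=viewer.camera('wrist'); rep(); cv2.imwrite('pics/w2.png',p[:,:,::-1]) 
"
```

```text
t 4.2 tcp [439.3 -91.3   2. ] phi 94.4 tilt z [ 0. -0. -1.] w 85.2 F [-0.  -1.   0.5] J6 -0.28
tool-frame move [ 0.1 -2.1 -1. ]
t 4.25 tcp [439.3 -91.3   2. ] phi 94.4 tilt z [ 0.  0. -1.] w 85.3 F [ 0.1 -0.1 -0.3] J6 -0.28
t 4.3 tcp [439.3 -91.3   2. ] phi 94.4 tilt z [ 0. -0. -1.] w 85.6 F [0.5 0.  0.9] J6 -0.28
```

View pics/w2.png

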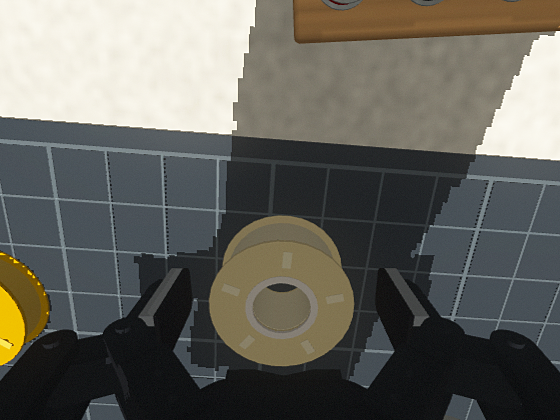

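Arm settled, ivory (281,302) is centred between the pads (170 and 395). Closing.

Emit:
{"method": "servo_tool", "body": {"increments": [[0,[0,-1,0],0],[255,[0,-0.5,0],0],[255,[0,0,0],0],[255,[0,0,0],0],[255,[0,0,0],0],[255,[0,0,0],0],[255,[0,0,0],0],[255,[0,0,0],0],[255,[0,0,-10],0],[255,[0,0,-10],0]]}}

```text
clock: 5.3
eef_pos: [0.439, -0.0927, 0.0224]
tool_rot: [-0.038, 0.999, 0.0, -0.0]
ft_force: [-0.3, -0.2, -1.7]
grip_width: 0.0588
```

```bash
python3 -c "
from h import *
from workcell import viewer
rep([439.3,-93.4,3])
p,d=viewer.camera('wrist'); rep(); cv2.imwrite('pics/w3.png',p[:,:,::-1]) 
"
```

```text
t 5.3 tcp [439.  -92.7  22.4] phi 94.4 tilt z [-0.001  0.    -1.   ] w 58.8 F [-0.3 -0.2 -1.7] J6 -0.28
tool-frame move [-0.3 -0.7 19.4]
t 5.35 tcp [440.4 -93.   24.1] phi 94.4 tilt z [ 0.002 -0.    -1.   ] w 58.9 F [0.2 0.2 0.3] J6 -0.28
```

View pics/w3.png

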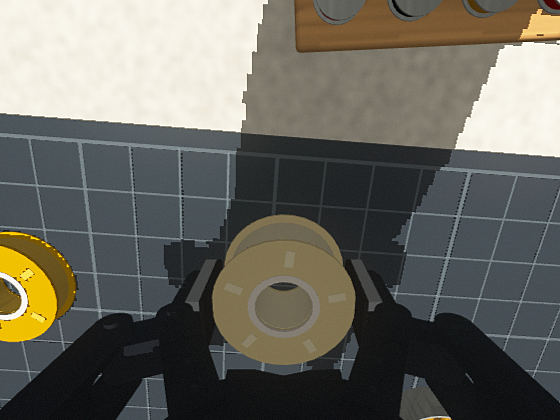

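Emit:
{"method": "servo_tool", "body": {"increments": [[255,[0,0,-20],0],[255,[0,0,-40],0],[255,[-5,-4,-40],0],[255,[-15,-11,-10],0],[255,[-30,-22,0],0],[255,[-35,-26,0],0],[255,[-35,-26,0],0],[255,[-32,-23,0],0],[255,[-20,-15,0],0],[255,[-10,-8,0],0]]}}

```text
clock: 6.35
eef_pos: [0.6328, -0.215, 0.1316]
tool_rot: [-0.038, 0.999, -0.0, 0.0]
ft_force: [-0.9, 0.8, -1.0]
grip_width: 0.0587
```

Emit:
{"method": "servo_tool", "body": {"increments": [[255,[0,0,0],0],[255,[0,0,0],0],[255,[0,0,0],0],[255,[0,0,0],0],[255,[0,0,0],0],[255,[0,0,0],0],[255,[0,0,0],0],[255,[0,0,0],0],[255,[0,0,0],0],[255,[0,0,0],0]]}}

```text
clock: 7.35
eef_pos: [0.6311, -0.2135, 0.132]
tool_rot: [-0.038, 0.999, 0.0, -0.0]
ft_force: [-0.7, 0.7, 0.4]
grip_width: 0.0592
```

```bash
python3 -c "
from h import *
from workcell import viewer
rep([631.9,-213,120])
p,d=viewer.camera('top'); rep(); cv2.imwrite('pics/t2.png',cv2.resize(p[90:240,330:530,::-1],None,fx=4,fy=4)) 
p,d=viewer.camera('wrist'); cv2.imwrite('pics/w4.png',p[:,:,::-1]) 
"
```

```text
t 7.35 tcp [ 631.1 -213.5  132. ] phi 94.4 tilt z [-0.  0. -1.] w 59.2 F [-0.7  0.7  0.4] J6 -0.40
tool-frame move [-0.9  0.5 12. ]
t 7.4 tcp [ 631.1 -213.5  132. ] phi 94.4 tilt z [-0.  0. -1.] w 58.7 F [-1.1  0.2 -0.5] J6 -0.40
```

View pics/t2.png

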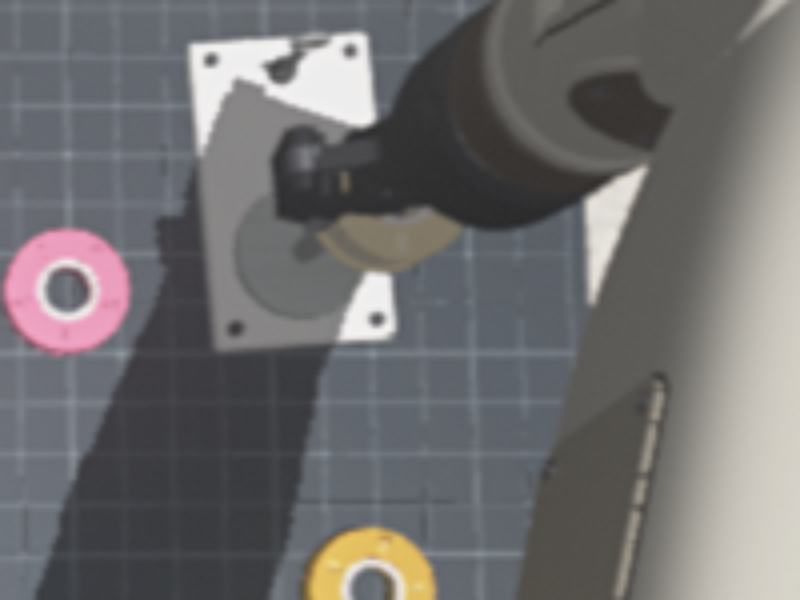

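View pics/w4.png

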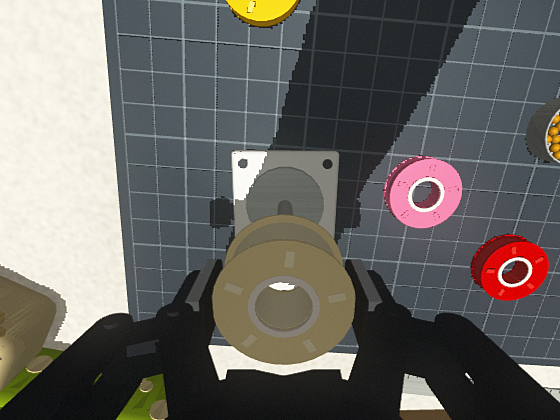

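Ivory is held, its hole over the spindle axis (top image shows the spindle under the reel; wrist view has the spindle on the hole line at column 285). Lowering in stages.

Emit:
{"method": "servo_tool", "body": {"increments": [[255,[-0.9,0.5,12],0],[255,[0,0,15],0],[255,[0,0,10],0],[255,[0,0,5],0],[255,[0,0,5],0],[255,[0,0,5],0],[255,[0,0,5],0],[255,[0,0,5],0],[255,[0,0,0],0],[255,[0,0,0],0]]}}

```text
clock: 8.45
eef_pos: [0.632, -0.213, 0.0701]
tool_rot: [-0.038, 0.999, 0.0, -0.0]
ft_force: [0.5, 0.9, -1.0]
grip_width: 0.0586
```

```bash
python3 -c "
from h import *
from workcell import viewer
rep([631.9,-213,20])
p,d=viewer.camera('wrist'); cv2.imwrite('pics/w5.png',p[:,:,::-1]) 
"
```

```text
t 8.45 tcp [ 632.  -213.    70.1] phi 94.4 tilt z [-0. -0. -1.] w 58.6 F [ 0.5  0.9 -1. ] J6 -0.40
tool-frame move [ 0.1 -0.  50.1]
```

View pics/w5.png

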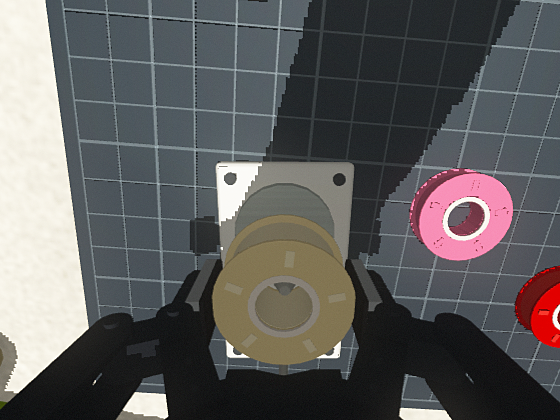

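The spindle tip is inside the hole at (284,287), with no contact force. Lowering the rest.

Emit:
{"method": "servo_tool", "body": {"increments": [[255,[0,0,8],0],[255,[0,0,10],0],[255,[0,0,10],0],[255,[0,0,8],0],[255,[0,0,6],0],[255,[0,0,3],0],[255,[0,0,2],0],[255,[0,0,1],0],[255,[0,0,1],0],[255,[0,0,0],0]]}}

```text
clock: 9.5
eef_pos: [0.6322, -0.213, 0.0213]
tool_rot: [-0.038, 0.999, -0.0, 0.0]
ft_force: [-1.0, 0.7, -1.7]
grip_width: 0.0586
```

```bash
python3 -c "
from h import *
from workcell import viewer
rep([631.9,-213,20])
p,d=viewer.camera('side'); cv2.imwrite('pics/s5.png',cv2.resize(p[80:200,220:380,::-1],None,fx=5,fy=5)) 
"
```

```text
t 9.5 tcp [ 632.2 -213.    21.3] phi 94.4 tilt z [ 0. -0. -1.] w 58.6 F [-1.   0.7 -1.7] J6 -0.40
tool-frame move [0.2 0.  1.3]
```

View pics/s5.png

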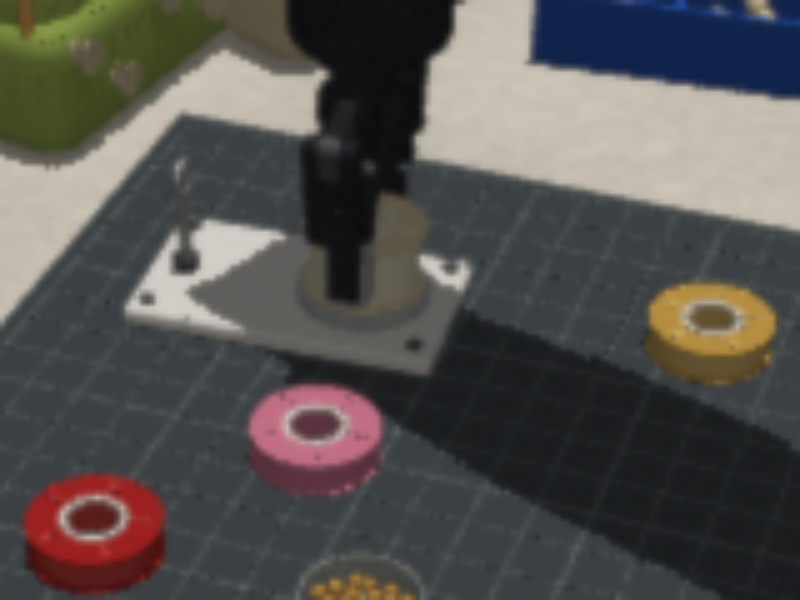

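Emit:
{"method": "servo_tool", "body": {"increments": [[255,[0,0,0.5],0],[255,[0,0,0.5],0],[255,[0,0,0.5],0],[255,[0,0,0.3],0],[255,[0,0,0],0],[255,[0,0,0],0],[255,[0,0,0],0],[255,[0,0,0],0],[255,[0,0,0],0],[255,[0,0,0],0]]}}

```text
clock: 10.55
eef_pos: [0.6323, -0.2131, 0.0208]
tool_rot: [-0.038, 0.999, -0.0, 0.001]
ft_force: [-2.4, 0.1, 5.3]
grip_width: 0.0586
```

Contact (5 N up, Z stopped at 20.8): the reel is seated. Releasing and rising.

Emit:
{"method": "servo_tool", "body": {"increments": [[200,[0,0,0],0],[0,[0,0,0],0],[0,[0,0,0],0],[0,[0,0,0],0],[0,[0,0,0],0],[0,[0,0,0],0],[0,[0,0,0],0],[0,[0,0,-10],0],[0,[0,0,-20],0],[0,[0,0,-30],0]]}}

```text
clock: 11.55
eef_pos: [0.6306, -0.2125, 0.0784]
tool_rot: [-0.038, 0.999, 0.001, -0.002]
ft_force: [-0.2, -0.3, 0.6]
grip_width: 0.0855
```

```bash
python3 -c "
from h import *
rep([466.8,-242.8,130])
"
```

```text
t 11.55 tcp [ 630.6 -212.5   78.4] phi 94.4 tilt z [-0.004  0.001 -1.   ] w 85.5 F [-0.2 -0.3  0.6] J6 -0.40
tool-frame move [165.8 -17.7 -51. ]
```

Emit:
{"method": "servo_tool", "body": {"increments": [[0,[0,0,-30],0],[0,[0,0,-22],0],[0,[15,-2,0],0],[0,[30,-3,0],0],[0,[35,-4,0],0],[0,[35,-4,0],0],[0,[30,-3,0],0],[0,[15,-1.5,0],0],[0,[5.5,0,0],0],[0,[0,0,0],0]]}}

```text
clock: 12.55
eef_pos: [0.4683, -0.2433, 0.1322]
tool_rot: [-0.038, 0.999, -0.0, 0.001]
ft_force: [-0.7, 0.2, 0.8]
grip_width: 0.0857
```

```bash
python3 -c "
from h import *
from workcell import viewer
rep([466.8,-242.8,-2])
p,d=viewer.camera('top'); cv2.imwrite('pics/t3.png',cv2.resize(p[90:270,330:530,::-1],None,fx=3,fy=3)); np.savez('t3.npz',p=p,d=d)
p,d=viewer.camera('wrist'); cv2.imwrite('pics/w6.png',p[:,:,::-1])
rep([466.8,-242.8,-2])
"
```

```text
t 12.55 tcp [ 468.3 -243.3  132.2] phi 94.3 tilt z [ 0.001 -0.001 -1.   ] w 85.7 F [-0.7  0.2  0.8] J6 -0.55
tool-frame move [  1.7   0.7 134.2]
t 12.65 tcp [ 469.4 -243.2  131.8] phi 94.4 tilt z [ 0.002 -0.001 -1.   ] w 85.8 F [ 0.   0.1 -0. ] J6 -0.55
tool-frame move [  2.8   0.6 133.8]
```

View pics/t3.png

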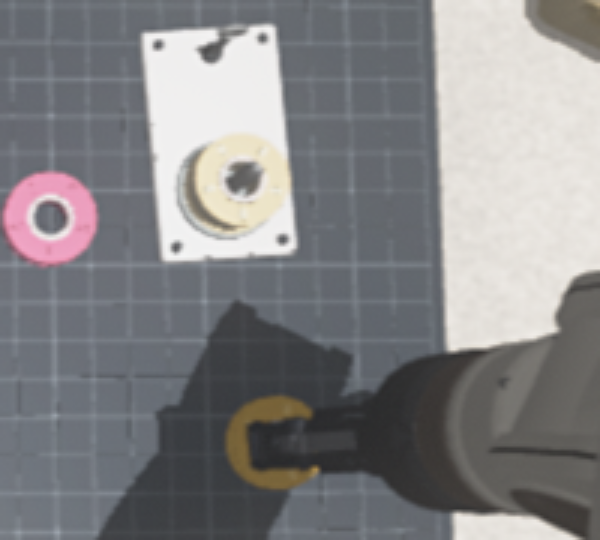

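View pics/w6.png

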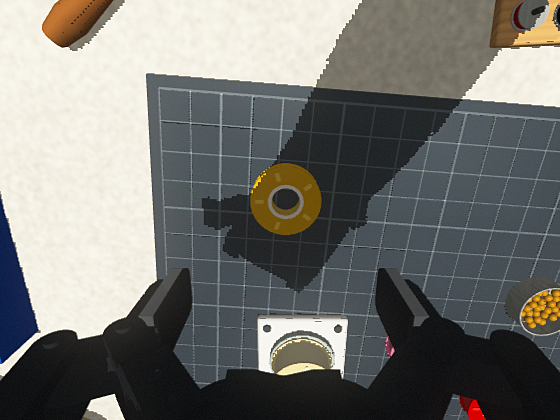

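Ivory sits on the white stand with the spindle through its hole. Gold is centred in the wrist view at (286,199). Checking ivory's flatness from depth, then descending on gold.

```bash
cat >> h.py <<'E'
def flat(d,c,xy,zt,rmax=36):
    W=world(d,c).reshape(-1,3)*1000; W=W[np.isfinite(W[:,0])]
    q=W[(np.linalg.norm(W[:,:2]-xy,axis=1)<rmax)&(np.abs(W[:,2]-zt)<6)]
    A=np.c_[q[:,:2]-xy,np.ones(len(q))]; s=np.linalg.lstsq(A,q[:,2],rcond=None)[0]
    (x,y),r=cv2.minEnclosingCircle(q[:,:2].astype(np.float32))
    print('top z %.1f'%s[2],'slope deg',np.degrees(s[:2]).round(1),'centre',round(x,1),round(y,1),'r',round(r,1),'n',len(q))
E
python3 -c "
from h import *
from workcell import viewer
flat(np.load('t3.npz')['d'],viewer.get_calibration('top'),np.array([632,-213.]),50)
"
```

```text
top z 49.8 slope deg [-0.2  0. ] centre 632.3 -214.7 r 30.5 n 665
```

Emit:
{"method": "servo_tool", "body": {"increments": [[0,[2,0.5,15],0],[0,[0,0,30],0],[0,[0,0,35],0],[0,[0,0,25],0],[0,[0,0,15],0],[0,[0,0,9],0],[0,[0,0,3],0],[0,[0,0,0],0],[0,[0,0,0],0],[0,[0,0,0],0]]}}

```text
clock: 13.65
eef_pos: [0.4672, -0.2431, 0.0003]
tool_rot: [-0.038, 0.999, -0.001, 0.001]
ft_force: [0.7, -0.6, -0.2]
grip_width: 0.0856
```

```bash
python3 -c "
from h import *
rep([466.8,-242.8,-1])
"
```

```text
t 13.65 tcp [ 4.672e+02 -2.431e+02  3.000e-01] phi 94.4 tilt z [ 0.002 -0.001 -1.   ] w 85.6 F [ 0.7 -0.6 -0.2] J6 -0.56
tool-frame move [0.3 0.3 1.3]
```

Emit:
{"method": "servo_tool", "body": {"increments": [[0,[0,0,0],0],[255,[0,0,0.3],0],[255,[0,0,0],0],[255,[0,0,0],0],[255,[0,0,0],0],[255,[0,0,0],0],[255,[0,0,0],0],[255,[0,0,0],0],[255,[0,0,0],0],[255,[0,0,0],0]]}}

```text
clock: 14.65
eef_pos: [0.4667, -0.243, -0.0004]
tool_rot: [-0.038, 0.999, -0.0, 0.001]
ft_force: [-0.9, 0.2, 5.8]
grip_width: 0.057
```

```bash
python3 -c "
from h import *
rep([466.8,-242.8,-1])
"
```

```text
t 14.65 tcp [ 4.667e+02 -2.430e+02 -4.000e-01] phi 94.4 tilt z [ 0.001 -0.001 -1.   ] w 57.0 F [-0.9  0.2  5.8] J6 -0.56
tool-frame move [-0.1  0.2  0.6]
```

Emit:
{"method": "servo_tool", "body": {"increments": [[255,[0,0,-5],0],[255,[0,0,-15],0],[255,[0,0,-30],0],[255,[0,0,-40],0],[255,[0,0,-30],0],[255,[0,0,-12],0],[255,[0,0,0],0],[255,[0,0,0],0],[255,[0,0,0],0],[255,[0,0,0],0]]}}

```text
clock: 15.65
eef_pos: [0.4651, -0.2421, 0.129]
tool_rot: [-0.038, 0.999, 0.001, -0.002]
ft_force: [0.3, 0.1, -0.7]
grip_width: 0.0568
```

```bash
python3 -c "
from h import *
from workcell import viewer
rep([632.2,-213.5,132])
p,d=viewer.camera('side'); cv2.imwrite('pics/s7.png',cv2.resize(p[60:180,280:440,::-1],None,fx=5,fy=5)) 
p,d=viewer.camera('wrist'); cv2.imwrite('pics/w7.png',p[:,:,::-1])
"
```

```text
t 15.65 tcp [ 465.1 -242.1  129. ] phi 94.4 tilt z [-0.003  0.002 -1.   ] w 56.8 F [ 0.3  0.1 -0.7] J6 -0.56
tool-frame move [-168.8   15.8   -3.5]
```

View pics/s7.png

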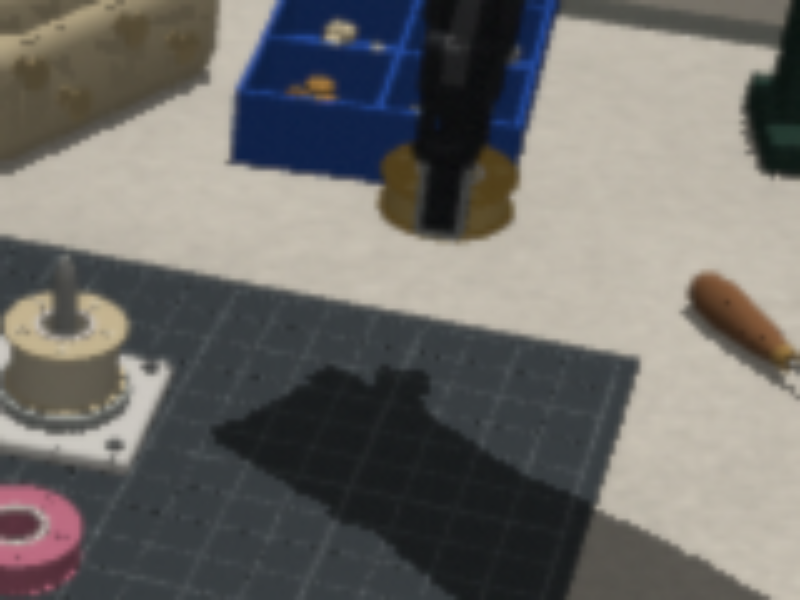

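View pics/w7.png

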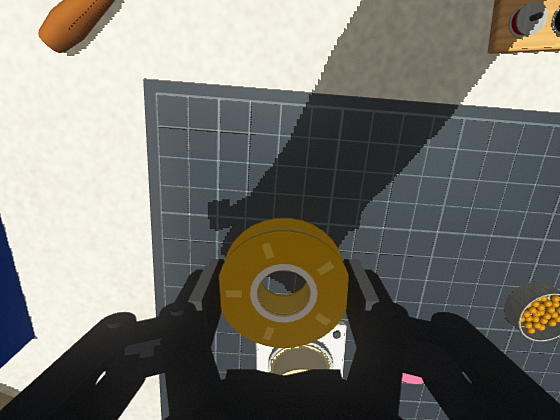

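Gold is held level with its bottom flange just below the fingertips. Moving it over the white spindle.

Emit:
{"method": "servo_tool", "body": {"increments": [[255,[-10,1,0],0],[255,[-25,2.5,0],0],[255,[-35,3.5,0],0],[255,[-35,4,0],0],[255,[-32,3,0],0],[255,[-20,2,0],0],[255,[-10,1,0],0],[255,[0,0,0],0],[255,[0,0,0],0],[255,[0,0,0],0]]}}

```text
clock: 16.75
eef_pos: [0.6309, -0.2131, 0.1307]
tool_rot: [-0.038, 0.999, 0.0, -0.0]
ft_force: [1.1, 0.1, -1.0]
grip_width: 0.0568
```

Emit:
{"method": "servo_tool", "body": {"increments": [[255,[0,0,0],0],[255,[0,0,8],0],[255,[0,0,8],0],[255,[0,0,6],0],[255,[0,0,4],0],[255,[0,0,0],0],[255,[0,0,0],0],[255,[0,0,0],0],[255,[0,0,0],0],[255,[0,0,0],0]]}}

```text
clock: 17.75
eef_pos: [0.6317, -0.2131, 0.1053]
tool_rot: [-0.038, 0.999, -0.0, 0.0]
ft_force: [-0.2, 0.1, -1.5]
grip_width: 0.0571
```

```bash
python3 -c "
from h import *
from workcell import viewer
rep([632,-213,50])
p,d=viewer.camera('wrist'); cv2.imwrite('pics/w8.png',p[:,:,::-1])
"
```

```text
t 17.75 tcp [ 631.7 -213.1  105.3] phi 94.4 tilt z [ 0.001 -0.    -1.   ] w 57.1 F [-0.2  0.1 -1.5] J6 -0.40
tool-frame move [-0.3  0.1 55.3]
```

View pics/w8.png

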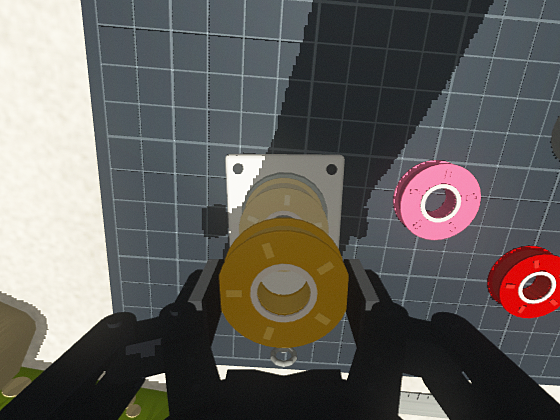

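Gold lines up over the ivory reel and spindle. Lowering.

Emit:
{"method": "servo_tool", "body": {"increments": [[255,[0,0,8],0],[255,[0,0,5],0],[255,[0,0,5],0],[255,[0,0,5],0],[255,[0,0,6],0],[255,[0,0,6],0],[255,[0,0,6],0],[255,[0,0,5],0],[255,[0,0,3],0],[255,[0,0,2],0]]}}

```text
clock: 18.8
eef_pos: [0.6313, -0.213, 0.0535]
tool_rot: [-0.038, 0.999, 0.0, -0.0]
ft_force: [0.0, -0.3, -0.4]
grip_width: 0.0567
```

```bash
python3 -c "
from h import *
from workcell import viewer
rep([632,-213,50])
p,d=viewer.camera('wrist'); cv2.imwrite('pics/w9.png',p[:,:,::-1])
rep()
"
```

```text
t 18.8 tcp [ 631.3 -213.    53.5] phi 94.4 tilt z [-0.  0. -1.] w 56.7 F [ 0.  -0.3 -0.4] J6 -0.40
tool-frame move [-0.7 -0.   3.5]
t 18.85 tcp [ 631.3 -213.    53.4] phi 94.4 tilt z [-0.001  0.    -1.   ] w 56.9 F [-0.2 -0.5 -0.7] J6 -0.40
```

View pics/w9.png

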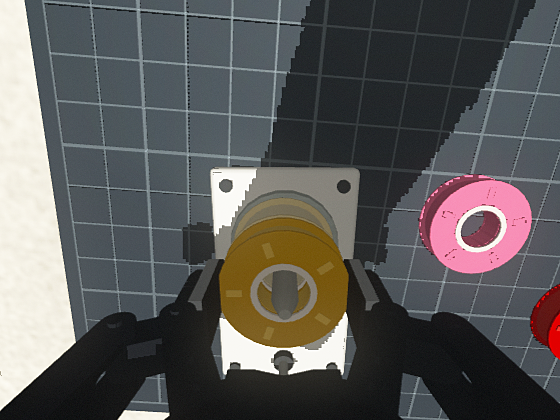

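Emit:
{"method": "servo_tool", "body": {"increments": [[255,[0,0,1],0],[255,[0,0,1],0],[255,[0,0,0.5],0],[255,[0,0,0.5],0],[255,[0,0,0.5],0],[255,[0,0,0.5],0],[255,[0,0,0.3],0],[255,[0,0,0],0],[255,[0,0,0],0],[255,[0,0,0],0]]}}

```text
clock: 19.85
eef_pos: [0.6315, -0.213, 0.0497]
tool_rot: [-0.038, 0.999, 0.0, 0.0]
ft_force: [-0.7, 0.3, -0.5]
grip_width: 0.057
```

Emit:
{"method": "servo_tool", "body": {"increments": [[255,[0,0,0.5],0],[255,[0,0,0.3],0],[255,[0,0,0.3],0],[255,[0,0,0.3],0],[255,[0,0,0],0],[255,[0,0,0],0],[255,[0,0,0],0],[255,[0,0,0],0],[255,[0,0,0],0],[255,[0,0,0],0]]}}

```text
clock: 20.85
eef_pos: [0.6315, -0.213, 0.0497]
tool_rot: [-0.038, 0.999, -0.0, 0.0]
ft_force: [-3.5, -0.1, 6.1]
grip_width: 0.057
```

Contact at 49.7 with 6 N, so gold is seated on ivory. Releasing.

Emit:
{"method": "servo_tool", "body": {"increments": [[200,[0,0,0],0],[0,[0,0,0],0],[0,[0,0,0],0],[0,[0,0,0],0],[0,[0,0,0],0],[0,[0,0,0],0],[0,[0,0,-10],0],[0,[0,0,-20],0],[0,[0,0,-30],0],[0,[0,0,-20],0]]}}

```text
clock: 21.85
eef_pos: [0.6323, -0.2133, 0.1311]
tool_rot: [-0.038, 0.999, -0.0, 0.001]
ft_force: [0.5, -1.0, -0.9]
grip_width: 0.0855
```

```bash
python3 -c "
from h import *
rep([472.2,243.4,130])
"
```

```text
t 21.85 tcp [ 632.3 -213.3  131.1] phi 94.4 tilt z [ 0.003 -0.001 -1.   ] w 85.5 F [ 0.5 -1.  -0.9] J6 -0.40
tool-frame move [1.249e+02 4.676e+02 3.000e-01]
```

Emit:
{"method": "servo_tool", "body": {"increments": [[0,[5,20,-5],0],[0,[12,45,0],0],[0,[12,45,0],0],[0,[12,45,0],0],[0,[12,45,0],0],[0,[12,45,0],0],[0,[12,45,0],0],[0,[12,45,0],0],[0,[12,45,0],0],[0,[12,45,0],0]]}}

```text
clock: 22.85
eef_pos: [0.486, 0.2039, 0.1344]
tool_rot: [-0.038, 0.999, 0.0, 0.001]
ft_force: [1.2, 0.8, 1.3]
grip_width: 0.0852
```

Emit:
{"method": "servo_tool", "body": {"increments": [[0,[8,30,0],0],[0,[4,12,0],0],[0,[0,0,0],-3.1],[0,[0,0,0],-3.1],[0,[0,0,0],0],[0,[0,0,0],0],[0,[0,0,0],0],[0,[0,0,0],0],[0,[0,0,0],0],[0,[0,0,0],0]]}}

```text
clock: 23.85
eef_pos: [0.4713, 0.243, 0.1332]
tool_rot: [-0.092, 0.996, -0.0, -0.0]
ft_force: [0.4, -0.0, -0.2]
grip_width: 0.0851
```

```bash
python3 -c "
from h import *
from workcell import viewer
rep([472.2,243.4,2])
p,d=viewer.camera('top'); cv2.imwrite('pics/t4.png',p[:,:,::-1]); c=viewer.get_calibration('top')
flat(d,c,np.array([632,-213.]),68)
p,d=viewer.camera('wrist'); cv2.imwrite('pics/w10.png',p[:,:,::-1])
"
```

```text
t 23.85 tcp [471.3 243.  133.2] phi 100.5 tilt z [-0. -0. -1.] w 85.1 F [ 0.4 -0.  -0.2] J6 0.29
tool-frame move [ -0.9   0.3 131.2]
top z 67.8 slope deg [-0.2  0.1] centre 631.9 -214.1 r 30.1 n 709
```

View pics/t4.png

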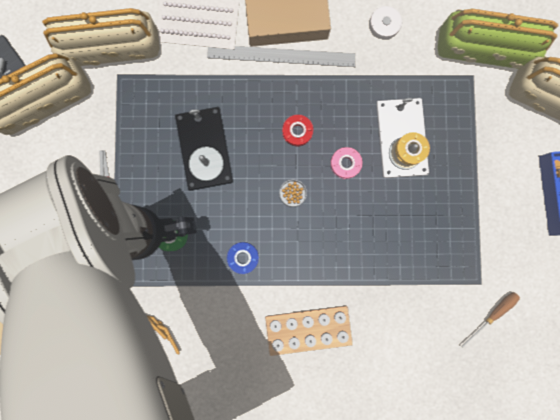

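View pics/w10.png

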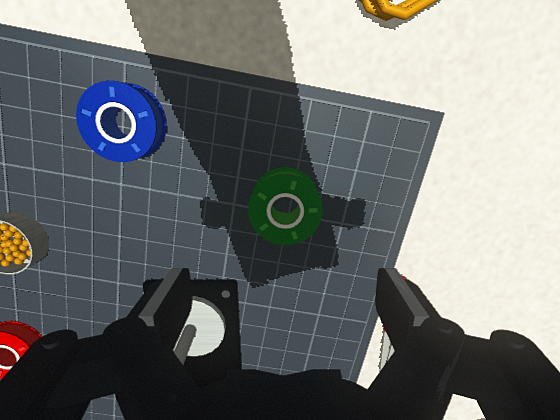

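White stand: gold top is flat at 67.8 mm (expected 68). The dark green reel is centred in the wrist view at (285,208). Descending on it.

Emit:
{"method": "servo_tool", "body": {"increments": [[0,[-0.8,0.3,15],0],[0,[0,0,30],0],[0,[0,0,35],0],[0,[0,0,25],0],[0,[0,0,15],0],[0,[0,0,8],0],[0,[0,0,3],0],[0,[0,0,0],0],[0,[0,0,0],0],[0,[0,0,0],0]]}}

```text
clock: 24.95
eef_pos: [0.4728, 0.244, 0.0033]
tool_rot: [-0.092, 0.996, 0.0, 0.001]
ft_force: [0.0, 0.8, -0.5]
grip_width: 0.0854
```

Emit:
{"method": "servo_tool", "body": {"increments": [[0,[0,0,0],0],[255,[0,0,0],0],[255,[0,0,0],0],[255,[0,0,0],0],[255,[0,0,0],0],[255,[0,0,0],0],[255,[0,0,0],0],[255,[0,0,0],0],[255,[0,0,0],0],[255,[0,0,0],0]]}}

```text
clock: 25.95
eef_pos: [0.4726, 0.2438, 0.003]
tool_rot: [-0.092, 0.996, 0.0, 0.001]
ft_force: [-1.3, -0.6, 5.0]
grip_width: 0.0575
```

```bash
python3 -c "
from h import *
rep([472.2,243.4,2])
rep([611,176,130])
"
```

```text
t 25.95 tcp [472.6 243.8   3. ] phi 100.6 tilt z [ 0.001  0.001 -1.   ] w 57.5 F [-1.3 -0.6  5. ] J6 0.29
tool-frame move [ 0.5 -0.4  1. ]
t 25.95 tcp [472.6 243.8   3. ] phi 100.6 tilt z [ 0.001  0.001 -1.   ] w 57.5 F [-1.3 -0.6  5. ] J6 0.29
tool-frame move [-123.8  -92.  -126.9]
```

Emit:
{"method": "servo_tool", "body": {"increments": [[255,[0,0,-5],0],[255,[0,0,-20],0],[255,[0,0,-35],0],[255,[0,0,-35],0],[255,[-4,-3,-25],0],[255,[-20,-15,-7],0],[255,[-30,-22,0],0],[255,[-32,-24,0],0],[255,[-25,-19,0],0],[255,[-13,-9,0],0]]}}

```text
clock: 26.95
eef_pos: [0.6126, 0.174, 0.1285]
tool_rot: [-0.091, 0.996, -0.0, -0.0]
ft_force: [-0.3, 0.3, -0.9]
grip_width: 0.0572
```

Emit:
{"method": "servo_tool", "body": {"increments": [[255,[0,0,0],0],[255,[0,0,0],0],[255,[0,0,8],0],[255,[0,0,8],0],[255,[0,0,6],0],[255,[0,0,0],0],[255,[0,0,0],0],[255,[0,0,0],0],[255,[0,0,0],0],[255,[0,0,0],0]]}}

```text
clock: 27.95
eef_pos: [0.611, 0.1759, 0.1076]
tool_rot: [-0.092, 0.996, 0.0, 0.0]
ft_force: [-0.2, -0.4, -1.8]
grip_width: 0.0573
```

```bash
python3 -c "
from h import *
from workcell import viewer
rep([611,176,21])
p,d=viewer.camera('wrist'); cv2.imwrite('pics/w11.png',p[:,:,::-1])
p,d=viewer.camera('side'); cv2.imwrite('pics/s11.png',cv2.resize(p[130:330,140:340,::-1],None,fx=3,fy=3)) 
"
```

```text
t 27.95 tcp [611.  175.9 107.6] phi 100.6 tilt z [ 0.001  0.    -1.   ] w 57.3 F [-0.2 -0.4 -1.8] J6 0.10
tool-frame move [ 0.1  0.1 86.6]
```

View pics/w11.png

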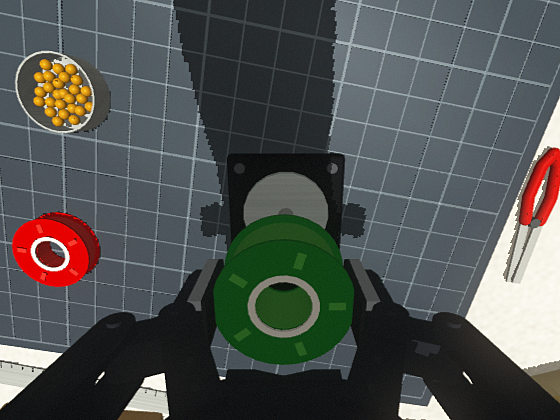

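View pics/s11.png

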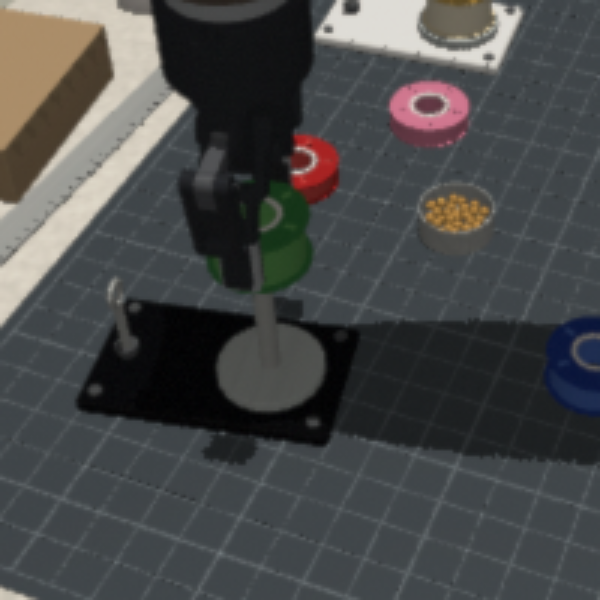

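Green is over the black spindle, aligned in the wrist view (hole at column 284, plate at 286). Lowering.

Emit:
{"method": "servo_tool", "body": {"increments": [[255,[0,0,10],0],[255,[0,0,6],0],[255,[0,0,5],0],[255,[0,0,5],0],[255,[0,0,5],0],[255,[0,0,5],0],[255,[0,0,3],0],[255,[0,0,0],0],[255,[0,0,0],0],[255,[0,0,0],0]]}}

```text
clock: 29.05
eef_pos: [0.6111, 0.1759, 0.0686]
tool_rot: [-0.092, 0.996, 0.0, 0.0]
ft_force: [0.7, 0.1, -0.8]
grip_width: 0.0575
```

```bash
python3 -c "
from h import *
from workcell import viewer
rep([611,176,21])
p,d=viewer.camera('wrist'); cv2.imwrite('pics/w12.png',p[150:400,130:430,::-1])
"
```

```text
t 29.05 tcp [611.1 175.9  68.6] phi 100.6 tilt z [ 0.001  0.    -1.   ] w 57.5 F [ 0.7  0.1 -0.8] J6 0.10
tool-frame move [ 0.1  0.1 47.6]
```

View pics/w12.png

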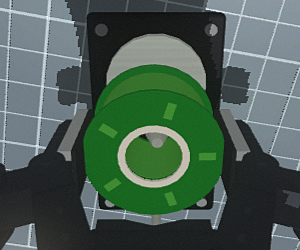

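The spindle tip is in the hole and there is no contact force. Continuing.

Emit:
{"method": "servo_tool", "body": {"increments": [[255,[0,0,8],0],[255,[0,0,10],0],[255,[0,0,10],0],[255,[0,0,8],0],[255,[0,0,5],0],[255,[0,0,3],0],[255,[0,0,1],0],[255,[0,0,0.5],0],[255,[0,0,0.5],0],[255,[0,0,0],0]]}}

```text
clock: 30.1
eef_pos: [0.611, 0.1759, 0.0226]
tool_rot: [-0.092, 0.996, 0.0, 0.0]
ft_force: [0.0, 0.2, -0.7]
grip_width: 0.0572
```

Emit:
{"method": "servo_tool", "body": {"increments": [[255,[0,0,0.5],0],[255,[0,0,0.5],0],[255,[0,0,0.5],0],[255,[0,0,0.5],0],[255,[0,0,0],0],[255,[0,0,0],0],[255,[0,0,0],0],[255,[0,0,0],0],[255,[0,0,0],0],[255,[0,0,0],0]]}}

```text
clock: 31.1
eef_pos: [0.6109, 0.1759, 0.021]
tool_rot: [-0.092, 0.996, 0.0, 0.0]
ft_force: [-3.2, 0.0, 4.9]
grip_width: 0.0574
```

Contact at 21.0 with 5 N, as expected. Releasing and rising.

Emit:
{"method": "servo_tool", "body": {"increments": [[200,[0,0,0],0],[0,[0,0,0],0],[0,[0,0,0],0],[0,[0,0,0],0],[0,[0,0,0],0],[0,[0,0,0],0],[0,[0,0,-10],0],[0,[0,0,-30],0],[0,[0,0,-40],0],[0,[0,0,-32],0]]}}

```text
clock: 32.1
eef_pos: [0.6113, 0.1759, 0.135]
tool_rot: [-0.092, 0.996, 0.0, 0.001]
ft_force: [0.1, 0.4, 0.6]
grip_width: 0.0858
```

```bash
python3 -c "
from h import *
rep([678.2,-2.4,130])
"
```

```text
t 32.1 tcp [611.3 175.9 135. ] phi 100.6 tilt z [ 0.002  0.    -1.   ] w 85.8 F [0.1 0.4 0.6] J6 0.10
tool-frame move [ -33.1 -187.6    5. ]
```

Emit:
{"method": "servo_tool", "body": {"increments": [[0,[-2,-12,0],0],[0,[-5,-30,0],0],[0,[-7,-40,0],0],[0,[-7,-40,0],0],[0,[-6,-35,0],0],[0,[-4,-20,0],0],[0,[-2,-10.5,0],0],[0,[0,0,0],0],[0,[0,0,0],0],[0,[0,0,0],0]]}}

```text
clock: 33.1
eef_pos: [0.6772, -0.0007, 0.1323]
tool_rot: [-0.093, 0.996, 0.0, -0.0]
ft_force: [-0.5, -0.6, -1.0]
grip_width: 0.0854
```

```bash
python3 -c "
from h import *
from workcell import viewer
rep([678.2,-2.4,2])
p,d=viewer.camera('top'); cv2.imwrite('pics/t5.png',p[60:300,90:490,::-1]); c=viewer.get_calibration('top')
flat(d,c,np.array([611,176.]),50)
p,d=viewer.camera('wrist'); cv2.imwrite('pics/w13.png',p[:,:,::-1])
rep([678.2,-2.4,2])
"
```

```text
t 33.1 tcp [677.2  -0.7 132.3] phi 100.7 tilt z [-0.  0. -1.] w 85.4 F [-0.5 -0.6 -1. ] J6 -0.19
tool-frame move [ -0.7  -2.  130.3]
top z 49.5 slope deg [-0.5 -0.4] centre 610.9 175.0 r 30.2 n 677
t 33.2 tcp [677.3  -0.8 132.4] phi 100.7 tilt z [-0.  0. -1.] w 85.6 F [-0.1  0.3 -0.5] J6 -0.19
tool-frame move [ -0.6  -1.8 130.4]
```

View pics/t5.png

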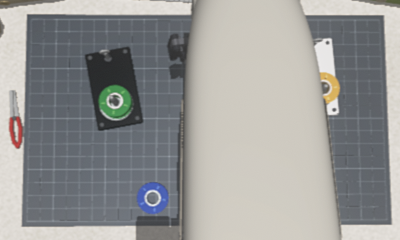

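View pics/w13.png

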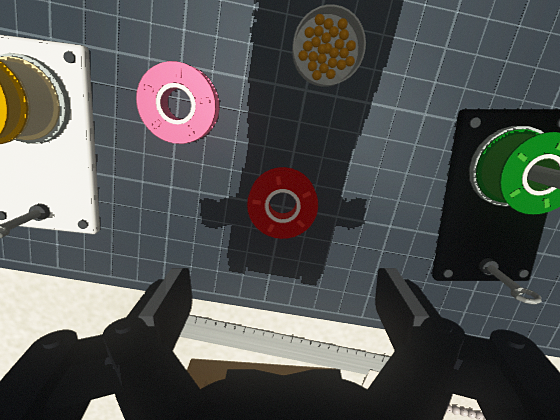

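Green is flat on the black stand (top 49.5 mm). The true red reel is centred at (283,203) and pink is well aside at (178,102). Descending on red.

Emit:
{"method": "servo_tool", "body": {"increments": [[0,[-0.6,-1.8,15],0],[0,[0,0,30],0],[0,[0,0,35],0],[0,[0,0,25],0],[0,[0,0,15],0],[0,[0,0,8],0],[0,[0,0,2.5],0],[0,[0,0,0],0],[0,[0,0,0],0],[0,[0,0,0],0]]}}

```text
clock: 34.2
eef_pos: [0.6796, -0.0041, 0.0033]
tool_rot: [-0.092, 0.996, -0.0, 0.001]
ft_force: [-0.4, 0.0, 0.4]
grip_width: 0.0855
```

```bash
python3 -c "
from h import *
rep([678.2,-2.4,1.5])
"
```

```text
t 34.2 tcp [679.6  -4.1   3.3] phi 100.6 tilt z [ 0.003 -0.    -1.   ] w 85.5 F [-0.4  0.   0.4] J6 -0.19
tool-frame move [1.  2.  1.8]
```

Emit:
{"method": "servo_tool", "body": {"increments": [[0,[0.5,1.2,1.3],0],[0,[0,0,0],0],[255,[0,0,0],0],[255,[0,0,0],0],[255,[0,0,0],0],[255,[0,0,0],0],[255,[0,0,0],0],[255,[0,0,0],0],[255,[0,0,0],0],[255,[0,0,0],0]]}}

```text
clock: 35.2
eef_pos: [0.6785, -0.003, 0.0013]
tool_rot: [-0.092, 0.996, -0.0, 0.001]
ft_force: [-0.5, -0.0, 5.0]
grip_width: 0.0576
```

```bash
python3 -c "
from h import *
rep([611,175.8,133])
"
```

```text
t 35.2 tcp [678.5  -3.    1.3] phi 100.6 tilt z [ 0.002  0.    -1.   ] w 57.6 F [-0.5 -0.   5. ] J6 -0.19
tool-frame move [  33.4  188.1 -131.8]
```

Red is gripped. Lifting, then moving to the black stand; seating is expected at TCP z ≈ 51.3.

Emit:
{"method": "servo_tool", "body": {"increments": [[255,[0,0,-5],0],[255,[0,0,-20],0],[255,[0,0,-35],0],[255,[0,0,-35],0],[255,[0,0,-25],0],[255,[2,12,-12],0],[255,[6,32,0],0],[255,[7,40,0],0],[255,[7,40,0],0],[255,[6,34,0],0]]}}

```text
clock: 36.2
eef_pos: [0.619, 0.1494, 0.1309]
tool_rot: [-0.093, 0.996, 0.0, -0.002]
ft_force: [0.9, -0.6, 0.0]
grip_width: 0.0575
```

Emit:
{"method": "servo_tool", "body": {"increments": [[255,[3.5,20,0],0],[255,[2,10,0],0],[255,[0,0,0],0],[255,[0,0,8],0],[255,[0,0,8],0],[255,[0,0,6],0],[255,[0,0,0],0],[255,[0,0,0],0],[255,[0,0,0],0],[255,[0,0,0],0]]}}

```text
clock: 37.2
eef_pos: [0.6108, 0.1756, 0.1109]
tool_rot: [-0.092, 0.996, 0.0, 0.0]
ft_force: [0.4, -0.6, 0.0]
grip_width: 0.0577
```

```bash
python3 -c "
from h import *
from workcell import viewer
rep([611,175.8,51.3])
p,d=viewer.camera('wrist'); cv2.imwrite('pics/w14.png',p[:,:,::-1])
"
```

```text
t 37.2 tcp [610.8 175.6 110.9] phi 100.6 tilt z [ 0.001  0.    -1.   ] w 57.7 F [ 0.4 -0.6  0. ] J6 0.10
tool-frame move [-0.2  0.1 59.6]
```

View pics/w14.png

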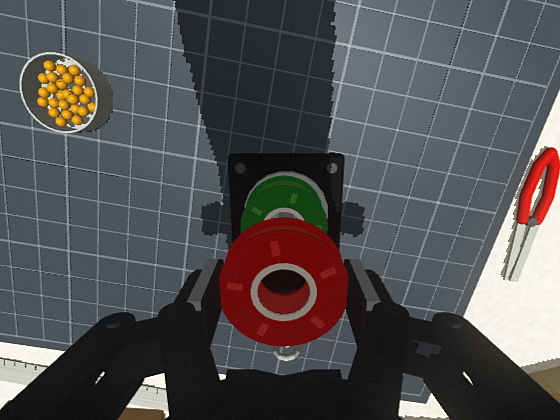

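Red (283,290) is aligned above green and the spindle. Lowering.

Emit:
{"method": "servo_tool", "body": {"increments": [[255,[0,0,10],0],[255,[0,0,6],0],[255,[0,0,5],0],[255,[0,0,5],0],[255,[0,0,6],0],[255,[0,0,7],0],[255,[0,0,7],0],[255,[0,0,5],0],[255,[0,0,3],0],[255,[0,0,2],0]]}}

```text
clock: 38.25
eef_pos: [0.6103, 0.1756, 0.0541]
tool_rot: [-0.092, 0.996, -0.0, -0.0]
ft_force: [0.6, 0.1, 0.5]
grip_width: 0.0576
```

```bash
python3 -c "
from h import *
from workcell import viewer
rep([611,175.8,51.3])
p,d=viewer.camera('wrist'); cv2.imwrite('pics/w15.png',p[150:400,130:430,::-1])
"
```

```text
t 38.25 tcp [610.3 175.6  54.1] phi 100.6 tilt z [-0. -0. -1.] w 57.6 F [0.6 0.1 0.5] J6 0.10
tool-frame move [-0.7  0.   2.8]
```

View pics/w15.png

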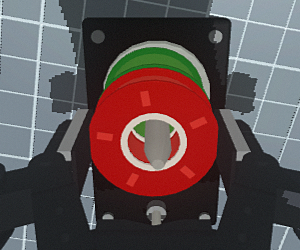

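The spindle is through red's hole with no side force. Final approach.

Emit:
{"method": "servo_tool", "body": {"increments": [[255,[0,0,0.5],0],[255,[0,0,0.5],0],[255,[0,0,0.5],0],[255,[0,0,0.5],0],[255,[0,0,0.5],0],[255,[0,0,0.5],0],[255,[0,0,0.3],0],[255,[0,0,0],0],[255,[0,0,0],0],[255,[0,0,0],0]]}}

```text
clock: 39.3
eef_pos: [0.6104, 0.1757, 0.0514]
tool_rot: [-0.092, 0.996, 0.0, 0.0]
ft_force: [-0.4, 0.2, 1.7]
grip_width: 0.0574
```

Emit:
{"method": "servo_tool", "body": {"increments": [[255,[0,0,0.4],0],[255,[0,0,0.3],0],[255,[0,0,0.3],0],[255,[0,0,0],0],[255,[0,0,0],0],[255,[0,0,0],0],[255,[0,0,0],0],[255,[0,0,0],0],[255,[0,0,0],0],[255,[0,0,0],0]]}}

```text
clock: 40.3
eef_pos: [0.6105, 0.1757, 0.0513]
tool_rot: [-0.092, 0.996, 0.0, 0.0]
ft_force: [-2.4, -1.1, 7.2]
grip_width: 0.0573
```

Seated at 51.3 with 7 N. Releasing, rising and withdrawing toward the base so the view is clear.

Emit:
{"method": "servo_tool", "body": {"increments": [[200,[0,0,0],0],[0,[0,0,0],0],[0,[0,0,0],0],[0,[0,0,0],0],[0,[0,0,0],0],[0,[0,0,0],0],[0,[0,0,-10],0],[0,[0,0,-30],0],[0,[0,0,-40],0],[0,[0,0,-20],0]]}}

```text
clock: 41.3
eef_pos: [0.6121, 0.1761, 0.1547]
tool_rot: [-0.092, 0.996, 0.001, 0.003]
ft_force: [0.3, 1.1, 0.3]
grip_width: 0.0853
```

Emit:
{"method": "servo_tool", "body": {"increments": [[0,[0,0,-10],0],[0,[15,0,0],0],[0,[35,0,0],0],[0,[40,0,0],0],[0,[40,0,0],0],[0,[40,0,0],0],[0,[40,0,0],0],[0,[30,0,0],0],[0,[10,0,0],0],[0,[0,0,0],0]]}}

```text
clock: 42.3
eef_pos: [0.3638, 0.1296, 0.1602]
tool_rot: [-0.092, 0.996, -0.0, 0.0]
ft_force: [0.5, -0.3, 0.5]
grip_width: 0.0853
```

```bash
python3 - <<'E'
from h import *
from workcell import viewer
rep()
p,d=viewer.camera('top'); cv2.imwrite('pics/t6.png',p[:,:,::-1]); c=viewer.get_calibration('top')
flat(d,c,np.array([611,176.]),68); flat(d,c,np.array([632,-213.]),68)
d0=np.load('top0.npz')['p']
df=np.abs(p.astype(int)-d0).max(-1)
for n,(u,v) in dict(blue=(242,258),pink=(346,162),tin=(292,193),snips=(105,180)).items(): print(n,'changed px',(df[v-26:v+26,u-15:u+15]>40).sum())
p,d=viewer.camera('side'); cv2.imwrite('pics/s6.png',p[:,:,::-1])
E
```

```text
t 42.3 tcp [363.8 129.6 160.2] phi 100.6 tilt z [ 0. -0. -1.] w 85.3 F [ 0.5 -0.3  0.5] J6 0.16
top z 67.4 slope deg [-0.  -0.4] centre 611.6 174.7 r 30.1 n 705
top z 67.9 slope deg [-0.1  0.1] centre 632.4 -213.8 r 30.2 n 700
blue changed px 894
pink changed px 0
tin changed px 0
snips changed px 0
```

View pics/t6.png

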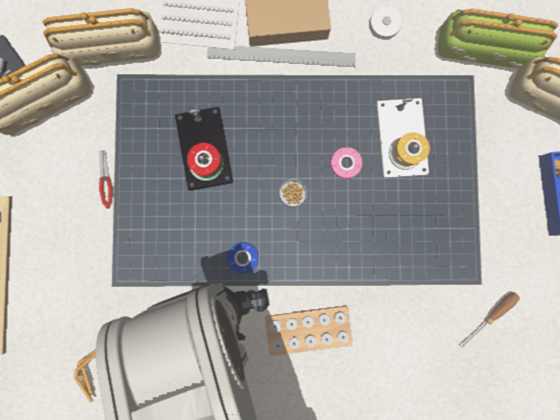

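View pics/s6.png

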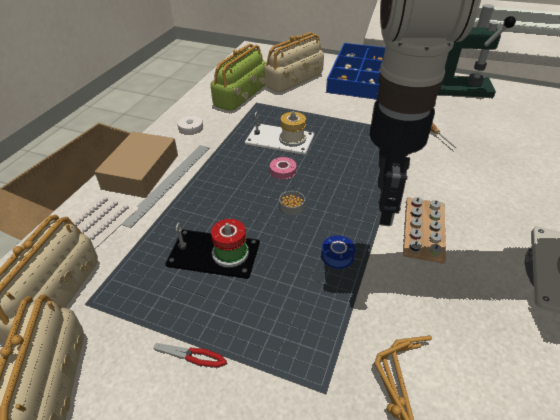

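Both stands are loaded: red over green at (204,160) on the black, and gold over ivory at (412,150) on the white. Blue is still at (242,258) and only shadowed by the arm. Pink, tin and snips are unchanged. Handing in.

```bash
python3 -c "
from workcell import order
print(order.job_done())"
```

```text
the job is handed in; nothing more can be done
None
```

Both stands are loaded and the job is handed in. The white stand has ivory at the bottom with gold on top, and the black stand has green at the bottom with red on top. I placed them in that order, lowering each over its spindle until a light contact of 5–7 N, then letting go. It took about 42 s of the 120 s allowed.

- **Seating:** after the last release, depth put the top faces at 67.9 mm (gold) and 67.4 mm (red), against 68 mm expected. Both were flat to within about 0.5°, and the spindles showed through the holes.
- **Left alone:** the pictures of the pink reel, tin and snips are unchanged from the start. The same comparison flagged the blue reel (894 changed pixels), but it is still at (242,258) and lies in the arm's shadow.
- **Forces and clearance:** the highest force I read was about 7 N, and the open gripper was clear of everything at hand-in.

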